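# Refit the drip plate on its locating pins at the glass-washing table

## Task

Take the drip plate with the red grip out of the blue washing crate and fit it back on the black drip pan: feel for the pan's two brass pins, let them come up through the plate's two holes, and lower the plate until it lies flush on the pan's rim, then let go. Lower it by hand all the way rather than dropping it, and don't knock over any glass.

Things in the scene. Friction and masses are not known exactly. Their poses are not given: they have to be found in the camera images.
- plate: drip plate: flat aluminium, 140 (x) by 180 (y) by 6 mm, about 0.45 kg, dark drain slots. Origin: centre of its underside, z up. Red grip 14 (x) by 50 (y) mm upright on its middle, 6 to 42 mm above the origin. Through holes for the pins at x = 0: round, 14 mm, at y = +55 mm; slot, 14 (x) by 20 (y) mm, at y = -55 mm. Fits either way round. Starts flat, grip up, on the crate floor
- pan: black drip pan, fixed: open tray 106 (x) by 160 (y) mm, walls 6 mm, rim 40 mm above the origin (centre of its underside, z up), a small foot at either end. A steel bar inside carries the two pins (see pan_rim). The seated plate lies on the rim, parallel to the pan, its underside 40 mm above this origin
- pan_rim (a point): centre of the pan's rim, pan axes. Two upright brass pins, 12 mm thick, tips flat with a 0.8 mm bevel and 26 mm above the rim, stand at y = +55 and -55 mm. Their bar is adjustable: both stand at the same x, anywhere from -12 to +12 mm, and no reading gives it: find it by sight or touch. They do not move in use
- crate: blue slatted crate, fixed: 300 (x) by 400 (y) by 85 mm tall, open at the top, walls and floor 6 mm. Origin: centre of its underside. The plate lies in its -y half; a mug, a tumbler and a grey cover stand in its +y half in any order
- mug_a: clear glass mug in the crate, 74 mm across, 105 mm tall, a handle to its own +y; origin: centre of its base
- tumbler: clear glass tumbler in the crate, 68 mm across, 110 mm tall; origin: centre of its base
- cover: grey round cover in the crate, 76 mm across and 6 mm thick with a 22 mm knob, 30 mm tall in all: not the plate wanted; origin: centre of its underside
- mug_b: amber glass mug standing on the table between pan and crate, 74 mm across, 105 mm tall, a handle to its own +y; origin: centre of its base
Things that resemble listed ones, but are neither listed nor needed, are in the scene too. Several things have the shape of the plate; the one meant has the colours described above.

How it is judged (in metres and radians):
On the way, in this order (a step that is already met when the one before it is completed fails the run):
1. the plate is lifted clear of the crate in the gripper (height (world z) of plate above 0.095 m and contact force between the fingers and plate above 1 N), for 0.1 s.
2. the plate lies flush on the pan's rim with the pins through its holes (z of plate in the frame of pan between 0.037 and 0.0425 m and angle between plate's own z axis and vertical below 0.03 rad and x of plate in the frame of pan between -0.017 and 0.017 m and y of plate in the frame of pan between -0.007 and 0.007 m), for 0.2 s.
At the end, for the whole second after the job is handed in: the plate is released and at rest on the pan's rim, pins through its holes: its underside 37 to 42.5 mm above the pan's origin, tilted less than 0.03 rad, its centre within 17 mm along the pan's x and 7 mm along its y of the pan's centre; both mugs and the tumbler stand upright (within 0.3 rad) (all of step 2 and linear speed of plate below 0.02 m/s and angle between each of mug_a, tumbler, mug_b's own z axis and vertical below 0.3 rad); the robot touches nothing.
It fails at once if the plate is dropped: it falls faster than 0.45 m/s with no finger on it (contact force between the fingers and plate below 0.05 N and linear speed of plate above 0.45 m/s).
It fails at once if a glass is knocked over (tilted by more than 0.6 rad) (angle between any of mug_a, tumbler, mug_b's own z axis and vertical above 0.6 rad).
It also fails if it takes over 54 s, if anything falls off the work surface, if the arm or the gripper's body presses on something with over 40 N, if the wrist force passes 120 N, or if a joint passes its speed limit or range.

## Robot

A 6-joint arm with a two-finger parallel gripper is mounted at the origin on the work surface. World frame = base frame: x ahead of the robot, y to its left, z up, the work surface at z = 0. Lengths are in mm, angles in rad, forces in N, time in s.
With the tool pointing down it reaches from about 275 to 750 mm from the base axis. Payload 10.2 kg.
Tool frame: the origin (TCP) lies on the centre line of the jaws, within the pads' length; the fingertips stand 17 mm ahead of it and the grasp point (between the pads) lies 2 mm behind it; z points along the fingers, y is the line along which they close (so a half turn about z gives the same grasp; the last joint's range is limited). The gripper opens to 85 mm and grips with 20 to 120 N. Pads are 22 mm wide; open, the fingers measure 114 mm over their backs; the gripper's body (76 mm by 85 mm) begins 54 mm behind the grasp point. The pads swing forward as they close: fully open they stand 13 mm farther back than shut.
Start: joints at [0.882, 0.313, 1.498, -0, 1.331, -0.223], TCP at [235.81, 469.068, 208.794] pointing down, gripper open.
Joint ranges: [-2.94, 2.94], [-0.97, 2.17], [0.19, 2.56], [-1.23, 4.37], [0.02, 3.11], [-2.88, 2.88]. Speed limits (rad/s): [2.39, 2.39, 3.01, 3.14, 3.14, 3.14].

## Interface

Orientations are given as a unit quaternion [w, x, y, z].
In Python, from rig import ctrl gives the robot as it stands. The module is installed in compiled form; this text tells all that it offers.
- The arm moves only by the shell command python3 -m jog 'ROWS' [FORCE]. ROWS is JSON, a list of rows, each an object with "delta_pos": the shift along the world's x, y, z in mm, a list of three; "angular": the turn, a rotation vector about the world's x, y, z in rad, a list of three; "fingers": the opening, from 0 (shut) to 1 (fully open). In form: [{"delta_pos": [tx, ty, tz], "angular": [rx, ry, rz], "fingers": fingers}, ...]. A call has 1 to 10 rows; each row is the pose to reach, as a shift and turn from the pose commanded when the call began; what a row does not reach only later rows make up. A row lasts 1/8 s, in which the tool goes at most 62.5 mm and 10.7 degrees, less where a joint would pass 70% of its speed; a pose out of reach is approached as far as the arm can. A call with a gripper value outside its range is refused whole. The fingers move at their own pace and stop on an object; FORCE is the grip in N (left out, the last holds). Time passes only in rows, so rows that repeat a pose let the fingers close. It gives the time, the measured TCP pose, the force, the opening and the grip force at its end, in the units of the state.
- ctrl.sense(): the state, without advancing time (a new reading comes with each control period).
- ctrl.capture(name): name is "scene" or "side" or "wrist"; returns a dict with "pixels" (420x560x3 uint8, blue, green, red), "fx", "fy", "cx", "cy" (pixels), "dist" ([k1, k2, p1, p2, k3] as OpenCV has them; the pictures are not rectified), "R" (3x3) and "t" (3): a world point X has camera coordinates R X + t. Camera axes: x right, y down, z forward; pixel columns grow to the right and rows downward; lengths in mm; the calibration is good to about 2 mm. A picture is of the moment at which its call begins. There is no depth.
- ctrl.finish_job(): hands the job in; it is judged then, once.
The state is a dict: "time_s": time; "joints": joint angles; "dq": joint speeds; "tau": joint torques, N m; "eef_pos": TCP position; "ee_rot": TCP orientation; "force": force on the tool from outside, world axes, zero at the start; "wrist_torque": the same for the moment, N m; "grip_width": opening from 0.0 (shut) to 1.0 (fully open); "grip_force": force on a finger pad.
Only numpy, scipy, OpenCV 4.12 (cv2) and the standard library are available. Lean on these libraries where they do the work, as an engineer would, in place of code of your own. Each camera call takes 0.05 s, during which the arm holds its last target. There are 200 camera calls.

## Working session

There is one attempt and no reset: what is moved stays moved. The work goes in short steps, Python scripts to look and compute and a shell command to move; the robot and the scene stay as the last step left them, time stands still between calls to the robot, and variables do not carry over. Pictures are saved under pics/ and viewed, at most 10 in all, crops included, and the job is handed in when it is done.

```bash
mkdir -p pics; cat > h.py <<'E'
import numpy as np, cv2
from rig import ctrl
def cap(n,f=None):
    c=ctrl.capture(n)
    if f: cv2.imwrite('pics/'+f,c['pixels'])
    return c
def K(c): return np.array([[c['fx'],0,c['cx']],[0,c['fy'],c['cy']],[0,0,1.]])
def ray(c,uv,z):
    uv=np.array(uv,float).reshape(-1,1,2)
    p=cv2.undistortPoints(uv,K(c),np.array(c['dist'],float)).reshape(-1,2)
    R=np.array(c['R']);t=np.array(c['t']);o=-R.T@t
    d=np.c_[p,np.ones(len(p))]@R
    return o+d*((z-o[2])/d[:,2])[:,None]
def proj(c,X):
    return cv2.projectPoints(np.array(X,float).reshape(-1,1,3),cv2.Rodrigues(np.array(c['R']))[0],np.array(c['t'],float),K(c),np.array(c['dist'],float))[0].reshape(-1,2)
E
python3 - <<'E'
from h import *
ims=[cap(n) for n in ('scene','side','wrist')]
cv2.imwrite('pics/a.png',ims[0]['pixels']);cv2.imwrite('pics/b.png',ims[1]['pixels']);cv2.imwrite('pics/c.png',ims[2]['pixels'])
for c in ims: print(-np.array(c['R']).T@np.array(c['t']),np.array(c['R'])[2])
s=ctrl.sense();print(s['time_s'],s['eef_pos'],s['ee_rot'],s['force'],s['grip_width'])
E
```

```text
[ 902.26312749 -332.40928341  789.08464779] [-0.47084579  0.46058204 -0.75244164]
[  91.3212499  -686.89905702  956.41355733] [ 0.30117066  0.63697677 -0.70961738]
[164.35350178 504.58082632 372.72776669] [ 0.27725673 -0.14010565 -0.9505257 ]
0.15 [235.69244131 468.88908051 208.37169553] [-2.07877148e-04  2.30815760e-01  9.72997355e-01 -4.33512839e-04] [ 0.08818586 -0.1076192   0.25256715] 0.9991006196964636
```

View pics/a.png

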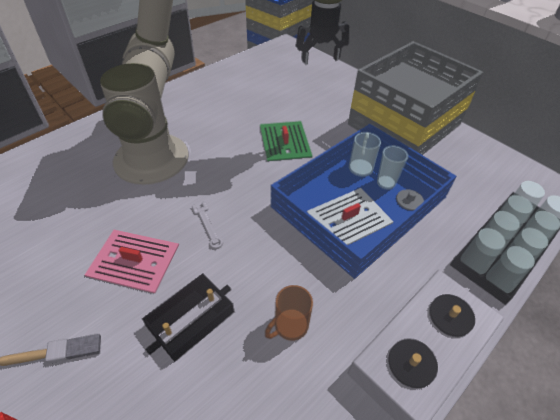

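View pics/b.png

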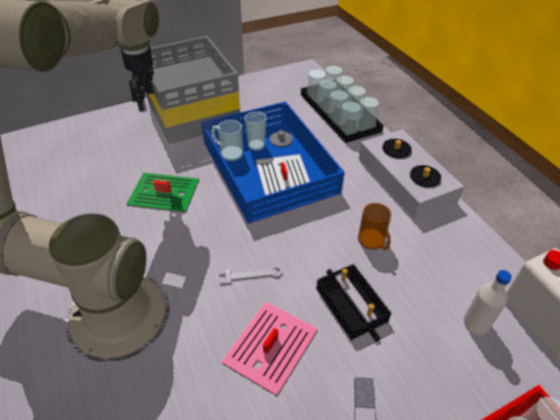

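The scene view shows three plates with a red grip: green at (285,140), pink at (132,258) and bare aluminium in the blue crate at (350,215). I choose the crate one. The black pan is at (188,315) with pins at about (167,328) and (210,295). The amber mug is at (292,312).

```bash
python3 - <<'E'
from h import *
def comp(m,box):
    x0,y0,x1,y1=box; z=np.zeros_like(m); z[y0:y1,x0:x1]=m[y0:y1,x0:x1]
    n,l,s,ce=cv2.connectedComponentsWithStats(z); i=1+np.argmax(s[1:,4]); return (l==i).astype(np.uint8)
B={'scene':dict(grip=(320,190,385,235),plate=(295,185,395,250),pins=[(155,315,178,340),(200,282,220,305)],pan=(140,270,240,360)),
   'side':dict(grip=(270,155,300,185),plate=(250,150,315,197),pins=[(337,262,352,285),(362,300,380,318)],pan=(312,258,395,345))}
for n in B:
    c=cap(n); im=c['pixels']; h=cv2.cvtColor(im,cv2.COLOR_BGR2HSV); H,S,V=cv2.split(h)
    red=(((H<8)|(H>172))&(S>130)&(V>70)).astype(np.uint8); b=B[n]
    m=comp(red,b['grip']); ys,xs=np.where(m>0); uv=[xs.mean(),ys.mean()]
    r=cv2.minAreaRect(np.c_[xs,ys].astype(np.float32)); print(n,'grip',len(xs),uv,ray(c,uv,30)[0].round(1))
    # plate
    w=((S<60)&(V>130)).astype(np.uint8)*255; w=cv2.morphologyEx(w|m*255,cv2.MORPH_CLOSE,np.ones((7,7)))
    m=comp((w>0).astype(np.uint8),b['plate']); ys,xs=np.where(m>0)
    P=ray(c,np.c_[xs,ys],12)[:,:2].astype(np.float32); print(' plate',cv2.minAreaRect(P))
    br=((H>8)&(H<28)&(S>90)&(V>90)).astype(np.uint8)
    for p in b['pins']:
        m=comp(br,p); ys,xs=np.where(m>0); k=ys<=ys.min()+3
        tip=[xs[k].mean(),ys[k].mean()]
        print(' pin',len(xs),tip,(xs.mean(),ys.mean()),ray(c,tip,66)[0].round(1))
    bl=(V<60).astype(np.uint8); m=comp(cv2.morphologyEx(bl,cv2.MORPH_CLOSE,np.ones((3,3))),b['pan'])
    ys,xs=np.where(m>0); P=ray(c,np.c_[xs,ys],40)[:,:2].astype(np.float32); print(' pan@40',cv2.minAreaRect(P))
    if n=='scene':
        a=cv2.resize(im[180:255,290:400],None,fx=4,fy=4,interpolation=2);d=cv2.resize(im[265:365,135:245],None,fx=4,fy=4,interpolation=2)
    else:
        a2=cv2.resize(im[140:215,245:355],None,fx=4,fy=4,interpolation=2)[:300]; d2=cv2.resize(im[255:345,305:395],None,fx=4,fy=4,interpolation=2)
L=cv2.vconcat([a,d[:300]]); d2=d2[:300]; R_=cv2.vconcat([cv2.resize(a2,(360,300)),cv2.resize(d2,(360,300))])
cv2.imwrite('pics/d.png',cv2.hconcat([cv2.resize(L,(440,600)),R_]))
E
```

```text
scene grip 147 [np.float64(350.89115646258506), np.float64(211.01360544217687)] [563.1 265.7  30. ]
 plate ((563.9647827148438, 264.34539794921875), (179.128662109375, 142.78123474121094), 76.95947265625)
 pin 59 [np.float64(165.45833333333334), np.float64(324.5833333333333)] (np.float64(166.45762711864407), np.float64(327.76271186440675)) [ 524.5 -263.3   66. ]
 pin 51 [np.float64(209.5), np.float64(290.6363636363636)] (np.float64(209.8235294117647), np.float64(293.7647058823529)) [ 522.  -153.6   66. ]
 pan@40 ((524.2525024414062, -215.06744384765625), (118.80841827392578, 206.12374877929688), 1.2907394170761108)
side grip 65 [np.float64(283.81538461538463), np.float64(170.6)] [563.8 264.7  30. ]
 plate ((564.6554565429688, 274.24871826171875), (158.94398498535156, 141.8755645751953), 77.06976318359375)
 pin 53 [np.float64(344.36842105263156), np.float64(269.8421052631579)] (np.float64(343.8490566037736), np.float64(273.41509433962267)) [ 520.6 -153.5   66. ]
 pin 58 [np.float64(370.85714285714283), np.float64(304.7142857142857)] (np.float64(370.32758620689657), np.float64(308.4310344827586)) [ 524.5 -262.2   66. ]
 pan@40 ((505.3853759765625, -227.21141052246094), (117.0257568359375, 210.04598999023438), 1.2890455722808838)
```

View pics/d.png

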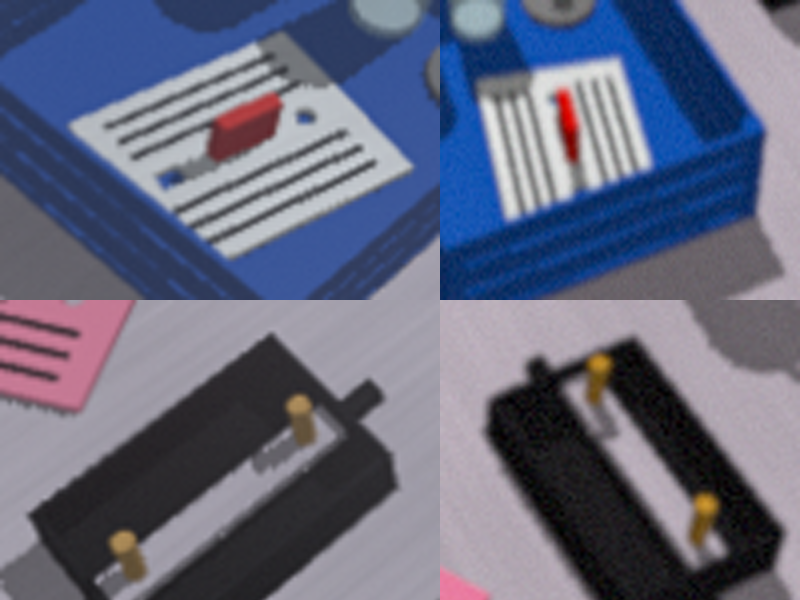

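The crop confirms the choice: a bare aluminium plate with dark slots and a red grip. The grip is at about (564,265), with the plate yawed −13°, and both views agree. The pan pins stand 109 mm apart (110 expected) around (523,−208), with the pan yawed about +1.4°. Moving above the grip at transit height.

```bash
python3 -m jog '[{"delta_pos":[328,-204,0],"angular":[0,0,-1.332],"fingers":1},{"delta_pos":[328,-204,0],"angular":[0,0,-1.332],"fingers":1},{"delta_pos":[328,-204,0],"angular":[0,0,-1.332],"fingers":1},{"delta_pos":[328,-204,0],"angular":[0,0,-1.332],"fingers":1},{"delta_pos":[328,-204,0],"angular":[0,0,-1.332],"fingers":1},{"delta_pos":[328,-204,0],"angular":[0,0,-1.332],"fingers":1},{"delta_pos":[328,-204,0],"angular":[0,0,-1.332],"fingers":1},{"delta_pos":[328,-204,0],"angular":[0,0,-1.332],"fingers":1},{"delta_pos":[328,-204,0],"angular":[0,0,-1.332],"fingers":1},{"delta_pos":[328,-204,0],"angular":[0,0,-1.332],"fingers":1}]' 40
python3 - <<'E'
from h import *
c=cap('wrist','e.png'); s=ctrl.sense(); print(s['eef_pos'],s['ee_rot'],s['joints'],s['dq'])
im=c['pixels'];H,S,V=cv2.split(cv2.cvtColor(im,cv2.COLOR_BGR2HSV))
red=(((H<8)|(H>172))&(S>130)&(V>70)).astype(np.uint8)
n,l,st,ce=cv2.connectedComponentsWithStats(red)
for i in range(1,n):
    if st[i,4]>100:
        ys,xs=np.where(l==i); print(st[i],ray(c,ce[i],40)[0],cv2.minAreaRect(ray(c,np.c_[xs,ys],48)[:,:2].astype(np.float32)))
E
```

```text
time_s: 1.5
eef_pos: [563.2, 265.8, 209.1]
ee_rot: [0.0, 0.782, 0.624, 0.0]
force: [0.6, 0.3, -0.5]
grip_width: 0.994
grip_force: 0.0
[563.23655938 265.73188339 209.10397901] [6.37324613e-05 7.81791406e-01 6.23540036e-01 1.34224121e-04] [ 2.52985175e-01  5.33356324e-01  1.17293002e+00 -6.90535031e-06
  1.43500921e+00  4.77257060e-01] [-0.0032535   0.00398692 -0.00481126 -0.00102789 -0.00174182  0.00857824]
[270 158  14  53 672] [563.11361382 264.53246692  40.        ] ((563.840576171875, 266.0925598144531), (52.02446746826172, 12.605152130126953), 76.98526763916016)
```

View pics/e.png

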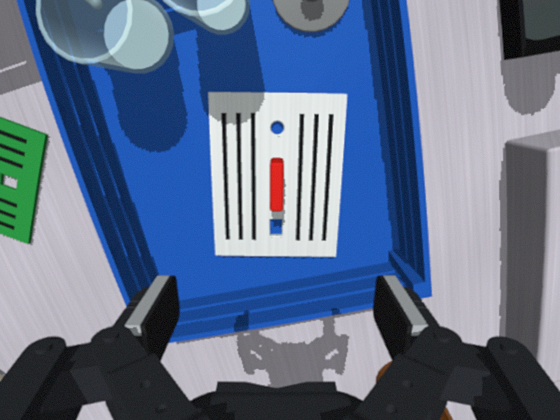

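The wrist view shows the red grip at (277,185), centred on the white plate with holes at (277,128) and (277,227). The jaws are aligned with it and the glasses are well away at the top. Descending.

```bash
python3 -m jog '[{"delta_pos":[0.5,0,-50],"angular":[0,0,0],"fingers":0.7},{"delta_pos":[0.5,0,-100],"angular":[0,0,0],"fingers":0.7},{"delta_pos":[0.5,0,-140],"angular":[0,0,0],"fingers":0.7},{"delta_pos":[0.5,0,-172],"angular":[0,0,0],"fingers":0.7},{"delta_pos":[0.5,0,-172],"angular":[0,0,0],"fingers":0.7},{"delta_pos":[0.5,0,-172],"angular":[0,0,0],"fingers":0},{"delta_pos":[0.5,0,-172],"angular":[0,0,0],"fingers":0},{"delta_pos":[0.5,0,-172],"angular":[0,0,0],"fingers":0},{"delta_pos":[0.5,0,-172],"angular":[0,0,0],"fingers":0},{"delta_pos":[0.5,0,-172],"angular":[0,0,0],"fingers":0}]' 60
```

```text
time_s: 2.8
eef_pos: [564.4, 265.1, 36.9]
ee_rot: [0.0, 0.783, 0.622, 0.0]
force: [0.1, 1.1, -0.4]
grip_width: -0.002
grip_force: 0.0
```

The jaws shut on nothing, so I'm looking before doing anything else.

```bash
python3 - <<'E'
from h import *
c=cap('wrist'); s=cap('scene')
a=cv2.resize(s['pixels'][120:270,260:460],(400,300)); d=cap('side')['pixels'][90:240,190:390]
cv2.imwrite('pics/f.png',cv2.hconcat([cv2.resize(c['pixels'],(400,300)),cv2.resize(d,(400,300))]) if 0 else cv2.vconcat([cv2.hconcat([cv2.resize(c['pixels'],(400,300)),a]),cv2.hconcat([cv2.resize(d,(400,300)),cv2.resize(c['pixels'][200:420,160:440],(400,300))])]))
q=ctrl.sense();print(q['grip_width'],q['eef_pos'],q['grip_force'],q['time_s'])
E
```

```text
0.0008600471626364206 [564.31208902 265.05421202  36.78986655] 0.0 2.95
```

View pics/f.png

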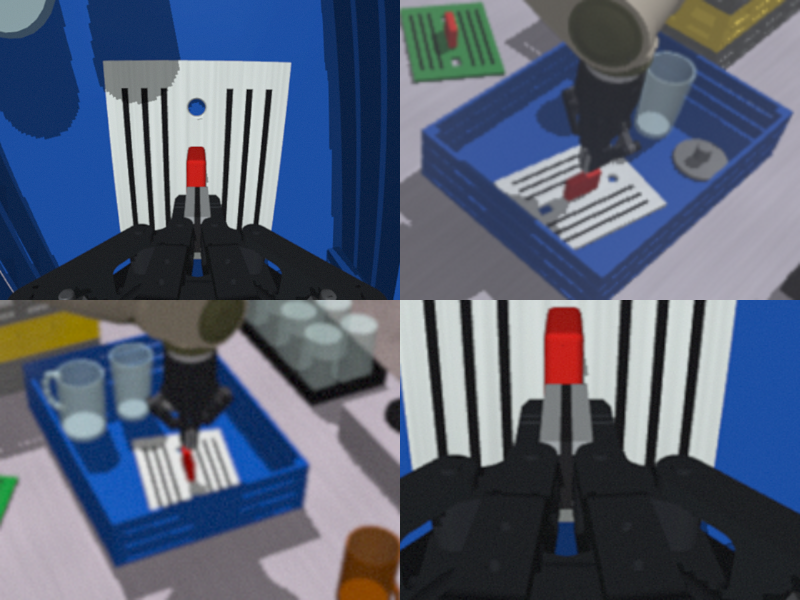

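The closed fingertips appear just beyond or above the grip in all the views. Comparing where the TCP should project with where the fingers actually appear.

```bash
python3 - <<'E'
from h import *
q=ctrl.sense();p=np.array(q['eef_pos']);v=np.array([.22,.975,0])
for n in ('scene','side','wrist'):
    c=cap(n)
    print(n,*[(k,proj(c,x)[0].round(0)) for k,x in dict(tip=p-[0,0,17],tcp=p,up30=p+[0,0,30],tip_y40=p-[0,0,17]+40*v,griptop=[563.8,265.5,48]+0*v,gt_p=[563.8,265.5,48]+25*v,gt_m=[563.8,265.5,48]-25*v).items()])
    im=c['pixels']
    if n!='wrist':
        u,w=proj(c,p)[0].astype(int); cr=cv2.resize(im[w-35:w+35,u-35:u+35],(400,400),interpolation=cv2.INTER_CUBIC)
        if n=='scene': A=cr
        else: cv2.imwrite('pics/g.png',cv2.hconcat([A,cr]))
        print('crop origin',u-35,w-35,'scale',400/70)
E
```

```text
scene ('tip', array([350., 214.])) ('tcp', array([351., 210.])) ('up30', array([353., 202.])) ('tip_y40', array([362., 208.])) ('griptop', array([352., 207.])) ('gt_p', array([360., 203.])) ('gt_m', array([344., 210.]))
crop origin 316 174 scale 5.714285714285714
side ('tip', array([284., 173.])) ('tcp', array([284., 169.])) ('up30', array([284., 161.])) ('tip_y40', array([281., 165.])) ('griptop', array([284., 166.])) ('gt_p', array([282., 161.])) ('gt_m', array([286., 171.]))
crop origin 248 133 scale 5.714285714285714
wrist ('tip', array([276., 245.])) ('tcp', array([276., 258.])) ('up30', array([276., 287.])) ('tip_y40', array([276., 176.])) ('griptop', array([275., 267.])) ('gt_p', array([274., 220.])) ('gt_m', array([275., 310.]))
```

View pics/g.png

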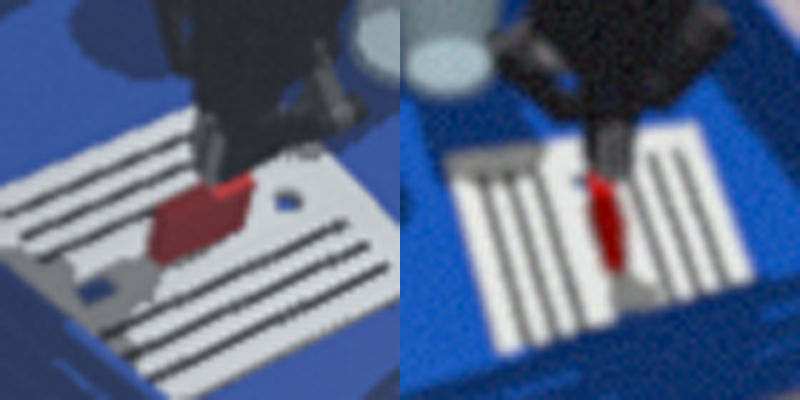

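In these views the closed fingertips sit right on top of the grip: scene (353,207), wrist (274,266), both matching where the grip top projects. The real tips are therefore about 25–30 mm higher than the reported TCP implies. I open, go 24 mm lower watching the force, and close again.

```bash
python3 -m jog '[{"delta_pos":[0,0,2],"angular":[0,0,0],"fingers":0.5},{"delta_pos":[0,0,2],"angular":[0,0,0],"fingers":0.5},{"delta_pos":[0,0,2],"angular":[0,0,0],"fingers":0.5},{"delta_pos":[0,0,2],"angular":[0,0,0],"fingers":0.5},{"delta_pos":[0,0,-6],"angular":[0,0,0],"fingers":0.5},{"delta_pos":[0,0,-12],"angular":[0,0,0],"fingers":0.5},{"delta_pos":[0,0,-18],"angular":[0,0,0],"fingers":0.5},{"delta_pos":[0,0,-24],"angular":[0,0,0],"fingers":0.5},{"delta_pos":[0,0,-24],"angular":[0,0,0],"fingers":0.5}]'
python3 -m jog '[{"delta_pos":[0,0,0],"angular":[0,0,0],"fingers":0},{"delta_pos":[0,0,0],"angular":[0,0,0],"fingers":0},{"delta_pos":[0,0,0],"angular":[0,0,0],"fingers":0},{"delta_pos":[0,0,0],"angular":[0,0,0],"fingers":0},{"delta_pos":[0,0,0],"angular":[0,0,0],"fingers":0}]' 60
```

```text
time_s: 4.22
eef_pos: [564.0, 265.0, 12.2]
ee_rot: [-0.0, 0.783, 0.622, -0.0]
force: [0.0, -0.1, -0.2]
grip_width: 0.495
grip_force: 0.0
time_s: 4.85
eef_pos: [564.6, 265.1, 13.3]
ee_rot: [0.0, 0.783, 0.622, 0.0]
force: [-0.3, -0.2, 5.3]
grip_width: 0.141
grip_force: 61.8
```

Gripped, with the opening at 12 mm and 62 N. The 5 N upward force means the tips touch the plate top, so TCP ≈ plate underside + 7 mm. Lifting.

```bash
python3 -m jog '[{"delta_pos":[0,0,5],"angular":[0,0,0],"fingers":0},{"delta_pos":[0,0,20],"angular":[0,0,0],"fingers":0},{"delta_pos":[0,0,45],"angular":[0,0,0],"fingers":0},{"delta_pos":[0,0,75],"angular":[0,0,0],"fingers":0},{"delta_pos":[0,0,110],"angular":[0,0,0],"fingers":0},{"delta_pos":[0,0,145],"angular":[0,0,0],"fingers":0},{"delta_pos":[0,0,165],"angular":[0,0,0],"fingers":0},{"delta_pos":[0,0,165],"angular":[0,0,0],"fingers":0},{"delta_pos":[0,0,165],"angular":[0,0,0],"fingers":0}]' 100
python3 - <<'E'
from h import *
c=cap('scene'); w=cap('wrist'); q=ctrl.sense(); p=np.array(q['eef_pos']); print(p,q['force'],q['wrist_torque'],q['grip_width'])
cv2.imwrite('pics/i.png',cv2.hconcat([cv2.resize(c['pixels'],(400,300)),cv2.resize(w['pixels'],(400,300))]))
E
```

```text
time_s: 5.98
eef_pos: [563.7, 264.9, 176.6]
ee_rot: [-0.0, 0.783, 0.622, -0.001]
force: [0.5, 0.6, -4.5]
grip_width: 0.127
grip_force: 99.8
[563.7756707  264.91617409 176.45384039] [ 5.22293776e-01  1.74405716e-03 -4.79688655e+00] [-0.00575618  0.02872984  0.06392958] 0.12979279990141868
```

View pics/i.png

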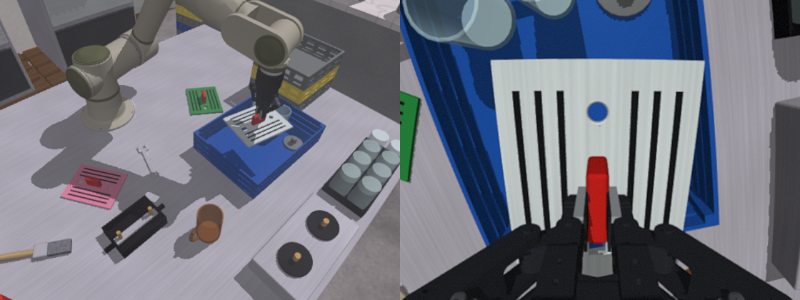

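Plate is up, level, and weighs the right amount. The wrist view shows the round hole at (276,157) in full-picture pixels. I measure the hole and the plate's edges to get the plate's offset in the hand.

```bash
cat >> h.py <<'E'
def plate_in_hand(c,q):
    """round hole + far edge + yaw of held plate, plate top = tcp z -1.3"""
    p=np.array(q['eef_pos']); zt=p[2]-1.3
    im=c['pixels'];H,S,V=cv2.split(cv2.cvtColor(im,cv2.COLOR_BGR2HSV))
    u,v=proj(c,[p[0],p[1],zt])[0]
    w=((S<50)&(V>140)).astype(np.uint8); n,l,st,ce=cv2.connectedComponentsWithStats(w)
    i=1+np.argmax(st[1:,4]*(np.hypot(ce[1:,0]-280,ce[1:,1]-200)<150)); m=(l==i).astype(np.uint8)
    cs,hi=cv2.findContours(m,cv2.RETR_CCOMP,cv2.CHAIN_APPROX_NONE)
    out={}
    for k,cc in enumerate(cs):
        if hi[0][k][3]>=0 and 150<cv2.contourArea(cc)<3000:
            x,y,a,b=cv2.boundingRect(cc)
            if .6<a/b<1.6: 
                P=ray(c,cc.reshape(-1,2),zt)[:,:2]; (hx,hy),r=cv2.minEnclosingCircle(P.astype(np.float32)); out['hole']=(hx-p[0],hy-p[1],r,x+a/2,y+b/2)
    oc=max(cs,key=cv2.contourArea).reshape(-1,2); x0,y0,a,b=cv2.boundingRect(oc)
    mid=y0+b*0.35
    L=oc[(oc[:,0]<x0+a*.25)&(oc[:,1]>y0+12)&(oc[:,1]<mid)]; R=oc[(oc[:,0]>x0+a*.75)&(oc[:,1]>y0+12)&(oc[:,1]<mid)]
    T=oc[(oc[:,1]<y0+8)&(oc[:,0]>x0+15)&(oc[:,0]<x0+a-15)]
    for nme,E in (('L',L),('R',R),('T',T)):
        P=ray(c,E,zt)[:,:2].astype(np.float32); vx,vy,x,y=cv2.fitLine(P,cv2.DIST_HUBER,0,.01,.01).ravel()
        out[nme]=(np.degrees(np.arctan2(vy,vx))%180, float((x-p[0])*-vy+(y-p[1])*vx))
    return out
E
python3 - <<'E'
from h import *
c=cap('wrist');q=ctrl.sense()
for k,v in plate_in_hand(c,q).items(): print(k,np.round(v,2))
r=q['ee_rot'];print('tool yaw',2*np.degrees(np.arctan2(r[2],r[1]))-90)
E
```

```text
hole [ 11.94  52.2    7.52 276.5  156.  ]
L [145.75  37.83]
R [ 8.66 37.44]
T [166.85  87.06]
tool yaw -13.00768597253554
```

Plate yaw in hand is −13.15°, and its centre sits about 2 mm behind the TCP along its y (hole at 53.5 against 55 mm, sideways offset 0). I go high over the pan and turn +14.5°.

```bash
python3 -m jog '[{"delta_pos":[-5,-50,0],"angular":[0,0,0.05],"fingers":0},{"delta_pos":[-10,-105,0],"angular":[0,0,0.1],"fingers":0},{"delta_pos":[-15,-160,0],"angular":[0,0,0.15],"fingers":0},{"delta_pos":[-20,-215,0],"angular":[0,0,0.2],"fingers":0},{"delta_pos":[-25,-270,0],"angular":[0,0,0.252],"fingers":0},{"delta_pos":[-30,-325,0],"angular":[0,0,0.252],"fingers":0},{"delta_pos":[-35,-380,0],"angular":[0,0,0.252],"fingers":0},{"delta_pos":[-39,-430,0],"angular":[0,0,0.252],"fingers":0},{"delta_pos":[-41,-471,0],"angular":[0,0,0.252],"fingers":0},{"delta_pos":[-41,-471,0],"angular":[0,0,0.252],"fingers":0}]'
python3 - <<'E'
from h import *
c=cap('scene');im=c['pixels'];H,S,V=cv2.split(cv2.cvtColor(im,cv2.COLOR_BGR2HSV))
m=((H<14)&(S>90)&(V>50)).astype(np.uint8);m[:280]=0;m[:,:250]=0;m[:,325:]=0
ys,xs=np.where(m>0);print('mug px',xs.min(),xs.max(),ys.min(),ys.max(),ray(c,[[292,332],[268,330]],0).round(0).tolist())
q=ctrl.sense();print(q['eef_pos'],q['force'],q['joints'])
E
```

```text
time_s: 7.38
eef_pos: [522.7, -208.3, 177.0]
ee_rot: [-0.0, 0.699, 0.715, -0.0]
force: [-0.3, 1.1, -5.0]
grip_width: 0.126
grip_force: 99.8
mug px 266 312 286 338 [[685.0, -67.0, 0.0], [647.0, -102.0, 0.0]]
[ 522.89474311 -206.62778061  177.09991133] [ 0.02760445  0.92286343 -3.91330362] [-5.84795417e-01  4.20325130e-01  1.42983646e+00  2.30390928e-04
  1.29274224e+00 -6.07814912e-01]
```

The amber mug is at about (685,−67), well clear. Descending until the plate is about 9 mm above the pin tips, then looking through the hole.

```bash
python3 -m jog '[{"delta_pos":[0,0,-30],"angular":[0,0,0],"fingers":0},{"delta_pos":[0,0,-60],"angular":[0,0,0],"fingers":0},{"delta_pos":[0,0,-80],"angular":[0,0,0],"fingers":0},{"delta_pos":[0,0,-95],"angular":[0,0,0],"fingers":0},{"delta_pos":[0,0,-95],"angular":[0,0,0],"fingers":0},{"delta_pos":[0,0,-95],"angular":[0,0,0],"fingers":0}]'
python3 - <<'E'
from h import *
c=cap('wrist');q=ctrl.sense();p=np.array(q['eef_pos']);print(p,q['force'])
o=plate_in_hand(c,q)
for k,v in o.items(): print(k,np.round(v,2))
im=c['pixels'];H,S,V=cv2.split(cv2.cvtColor(im,cv2.COLOR_BGR2HSV))
b=((H>8)&(H<30)&(S>80)&(V>80)).astype(np.uint8)
n,l,st,ce=cv2.connectedComponentsWithStats(b)
for i in range(1,n):
    if st[i,4]>30 and abs(ce[i][0]-276)<60: print('brass',st[i],ce[i],ray(c,ce[i],66)[0])
A=cv2.resize(im[90:240,200:350],(400,400)); s=cap('side')
u,w=proj(s,p)[0].astype(int); B=cv2.resize(s['pixels'][w-40:w+60,u-50:u+50],(400,400))
cv2.imwrite('pics/j.png',cv2.hconcat([A,B]))
E
```

```text
time_s: 8.18
eef_pos: [523.8, -205.9, 83.7]
ee_rot: [0.001, 0.698, 0.716, 0.0]
force: [0.2, -0.9, -4.4]
grip_width: 0.125
grip_force: 99.7
[ 523.81220714 -206.04836385   83.75548876] [-0.19055573 -0.14255834 -5.16949401]
hole [ -1.19  53.49   8.16 277.   157.  ]
L [164.97  44.44]
R [22.15 38.99]
T [ 1.33 87.47]
brass [263 146  19  20 205] [272.16585366 156.4097561 ] [ 520.49186553 -155.33633477   66.        ]
```

View pics/j.png

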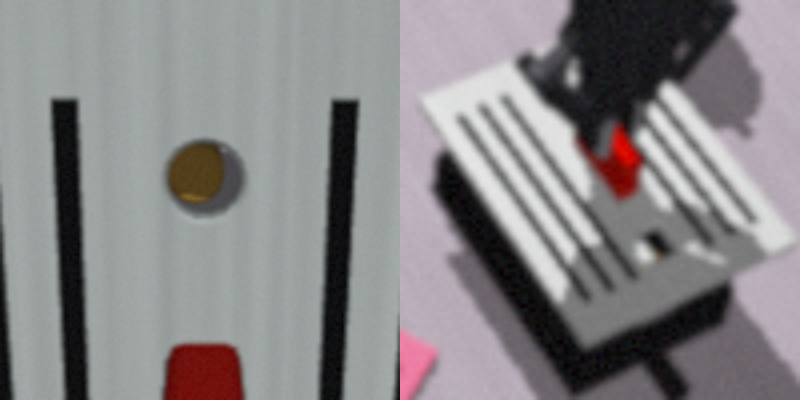

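Through the round hole (crop (205,178)) the brass tip shows about 2 mm to −x and 2 mm to −y of the hole centre. Correcting and lowering slowly, feeling for contact.

```bash
python3 -m jog '[{"delta_pos":[-2.1,-2,0],"angular":[0,0,0],"fingers":0},{"delta_pos":[-2.1,-2,-4],"angular":[0,0,0],"fingers":0},{"delta_pos":[-2.1,-2,-8],"angular":[0,0,0],"fingers":0},{"delta_pos":[-2.1,-2,-10],"angular":[0,0,0],"fingers":0},{"delta_pos":[-2.1,-2,-11.5],"angular":[0,0,0],"fingers":0},{"delta_pos":[-2.1,-2,-13],"angular":[0,0,0],"fingers":0},{"delta_pos":[-2.1,-2,-13],"angular":[0,0,0],"fingers":0}]'
python3 - <<'E'
from h import *
q=ctrl.sense();print(q['eef_pos'],q['force'],q['wrist_torque'])
E
```

```text
time_s: 9.15
eef_pos: [521.3, -208.0, 69.8]
ee_rot: [0.0, 0.698, 0.716, 0.0]
force: [1.2, -0.1, -5.8]
grip_width: 0.129
grip_force: 99.8
[ 521.29780409 -207.97649292   69.75149468] [ 1.24022626 -0.0598071  -5.80009163] [-0.02934862 -0.19864225  0.03602945]
```

No vertical contact yet; 3–4 mm past the nominal tip height, so the pins seem to be entering. Continuing in small steps.

```bash
python3 -m jog '[{"delta_pos":[0,0,-1.5],"angular":[0,0,0],"fingers":0},{"delta_pos":[0,0,-3],"angular":[0,0,0],"fingers":0},{"delta_pos":[0,0,-4.5],"angular":[0,0,0],"fingers":0},{"delta_pos":[0,0,-6],"angular":[0,0,0],"fingers":0},{"delta_pos":[0,0,-6],"angular":[0,0,0],"fingers":0}]'
python3 - <<'E'
from h import *
q=ctrl.sense();print(q['eef_pos'],q['force'],q['wrist_torque'])
E
```

```text
time_s: 9.78
eef_pos: [521.2, -207.9, 63.7]
ee_rot: [-0.0, 0.698, 0.716, -0.0]
force: [1.0, -0.9, -4.4]
grip_width: 0.128
grip_force: 99.8
[ 521.21865685 -207.94402847   63.68273379] [ 1.03333271 -0.8524454  -4.3685366 ] [-0.07846979 -0.23930531  0.06718795]
```

```bash
python3 -m jog '[{"delta_pos":[0,0,-2],"angular":[0,0,0],"fingers":0},{"delta_pos":[0,0,-4],"angular":[0,0,0],"fingers":0},{"delta_pos":[0,0,-6],"angular":[0,0,0],"fingers":0},{"delta_pos":[0,0,-8],"angular":[0,0,0],"fingers":0},{"delta_pos":[0,0,-10],"angular":[0,0,0],"fingers":0},{"delta_pos":[0,0,-12],"angular":[0,0,0],"fingers":0},{"delta_pos":[0,0,-13],"angular":[0,0,0],"fingers":0},{"delta_pos":[0,0,-13],"angular":[0,0,0],"fingers":0}]'
python3 - <<'E'
from h import *
q=ctrl.sense();print(q['eef_pos'],q['force'],q['wrist_torque'])
c=cap('wrist')['pixels'];s=cap('side');u,w=proj(s,q['eef_pos'])[0].astype(int)
cv2.imwrite('pics/k.png',cv2.hconcat([cv2.resize(c[90:240,200:350],(400,400)),cv2.resize(s['pixels'][w-40:w+60,u-50:u+50],(400,400))]))
E
```

```text
time_s: 10.78
eef_pos: [521.2, -208.0, 50.7]
ee_rot: [0.0, 0.698, 0.716, -0.0]
force: [1.5, -0.4, -4.4]
grip_width: 0.129
grip_force: 99.8
[ 521.22487143 -207.9511118    50.73558612] [ 1.5089419  -0.42766105 -4.37376623] [-0.07476996 -0.26827425  0.11440842]
```

View pics/k.png

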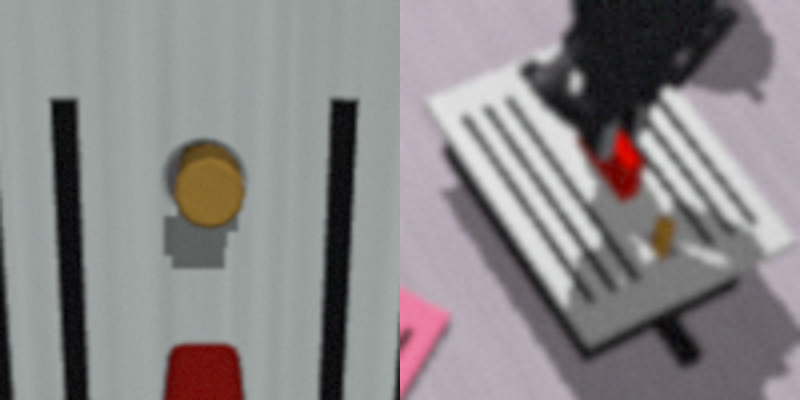

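Both pins are standing up through the plate: round hole at crop (205,185), slot pin at crop (662,237). Lowering the last few millimetres until the rim carries it.

```bash
python3 -m jog '[{"delta_pos":[0,0,-1],"angular":[0,0,0],"fingers":0},{"delta_pos":[0,0,-2],"angular":[0,0,0],"fingers":0},{"delta_pos":[0,0,-3],"angular":[0,0,0],"fingers":0},{"delta_pos":[0,0,-3.5],"angular":[0,0,0],"fingers":0},{"delta_pos":[0,0,-3.5],"angular":[0,0,0],"fingers":0}]'
python3 - <<'E'
from h import *
q=ctrl.sense();print(q['eef_pos'],q['force'],q['wrist_torque'])
E
```

```text
time_s: 11.5
eef_pos: [521.2, -208.0, 47.4]
ee_rot: [0.0, 0.698, 0.716, 0.0]
force: [1.8, 0.5, -1.8]
grip_width: 0.131
grip_force: 100.2
[ 521.24425687 -207.97112427   47.44907821] [ 1.7864401   0.49803135 -1.79266954] [ 0.05251982 -0.08148356  0.07384751]
```

Contact is starting (−4.4 → −1.8 N). Pressing lightly a further 1 mm.

```bash
python3 -m jog '[{"delta_pos":[0,0,-0.5],"angular":[0,0,0],"fingers":0},{"delta_pos":[0,0,-1],"angular":[0,0,0],"fingers":0},{"delta_pos":[0,0,-1],"angular":[0,0,0],"fingers":0},{"delta_pos":[0,0,-1],"angular":[0,0,0],"fingers":0}]'
```

```text
time_s: 12.0
eef_pos: [521.3, -207.9, 47.4]
ee_rot: [0.0, 0.698, 0.716, -0.0]
force: [-2.5, 3.6, 9.3]
grip_width: 0.125
grip_force: 101.6
```

It's on the rim: the height stopped at 47.4 (underside ≈ 40 mm) with the load carried. Releasing and withdrawing straight up.

```bash
python3 -m jog '[{"delta_pos":[0,0,1],"angular":[0,0,0],"fingers":0},{"delta_pos":[0,0,1],"angular":[0,0,0],"fingers":0.3},{"delta_pos":[0,0,1],"angular":[0,0,0],"fingers":0.5},{"delta_pos":[0,0,1],"angular":[0,0,0],"fingers":0.5},{"delta_pos":[0,0,1],"angular":[0,0,0],"fingers":0.5},{"delta_pos":[0,0,15],"angular":[0,0,0],"fingers":0.5},{"delta_pos":[0,0,40],"angular":[0,0,0],"fingers":0.5},{"delta_pos":[0,0,80],"angular":[0,0,0],"fingers":0.5},{"delta_pos":[0,0,120],"angular":[0,0,0],"fingers":0.5},{"delta_pos":[0,0,120],"angular":[0,0,0],"fingers":0.5}]'
python3 - <<'E'
from h import *
q=ctrl.sense();print(q['eef_pos'],q['force'],q['grip_width'])
c=cap('wrist')['pixels'];s=cap('scene')['pixels']
cv2.imwrite('pics/l.png',cv2.hconcat([cv2.resize(c,(400,300)),cv2.resize(s,(400,300))]))
E
```

```text
time_s: 13.25
eef_pos: [522.5, -208.7, 170.3]
ee_rot: [0.003, 0.698, 0.716, 0.001]
force: [-0.0, -0.1, -1.0]
grip_width: 0.497
grip_force: 0.0
[ 522.48624816 -208.70390349  170.31812772] [-0.04663529 -0.1252749  -1.03595377] 0.4969029064479406
```

View pics/l.png

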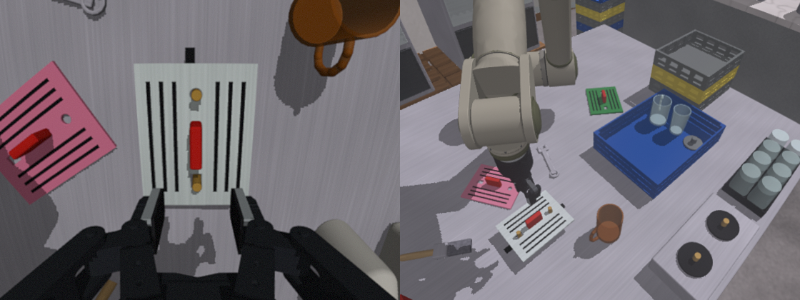

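The plate lies flat on the pan with both pins up through its holes, at (196,95) and (196,185). The gripper is clear and all the glasses are upright. Handing in.

```bash
python3 -c "
from rig import ctrl
print(ctrl.finish_job())"
```

```text
the job is handed in; nothing more can be done
None
```

I took the red-gripped plate out of the crate, lowered it by hand over both pins onto the pan's rim, and released it; all glasses still stood upright, and I handed the job in at about 13.4 s (no verdict was returned).

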